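Lock the snack box on the office counter

ROBOT

A 6-joint arm with a two-finger parallel gripper is mounted at the origin on the work surface. World frame = base frame: x ahead of the robot, y to its left, z up, the work surface at z = 0. Lengths are in m, angles in rad, forces in N, time in s.
With the tool pointing down it reaches from about 0.35 to 0.975 m from the base axis. Payload 4.9 kg.
Tool frame: the origin (TCP) lies at the very end of the fingers, on their centre line; the grasp point (between the pads) lies 19 mm behind it; z points along the fingers, y is the line along which they close (so a half turn about z gives the same grasp; the last joint's range is limited). The gripper opens to 85 mm and grips with 20 to 120 N. Pads are 22 mm wide; open, the fingers measure 114 mm over their backs; the gripper's body (76 mm by 85 mm) begins 54 mm behind the grasp point. The pads swing forward as they close: fully open they stand 13 mm farther back than shut.
Start: joints at [-1.434, 0.053, 1.613, -0, 1.476, -0.119], TCP at [0.158, -0.605, 0.231] pointing down, gripper open.
Joint ranges: [-3.01, 3.01], [-1.01, 2.22], [0.06, 2.58], [-1.02, 4.17], [0.09, 2.62], [-3.14, 3.14]. Speed limits (rad/s): [2.57, 2.57, 3.14, 3.14, 3.14, 3.14].

INTERFACE

Orientations are given as a rotation vector (axis times angle).
In Python, from station import ctrl gives the robot as it stands. The module is installed in compiled form; this text tells all that it offers.
- The arm moves only by the tool jog_arm, never from a script. Its argument "steps" is a list of rows, each an object with "delta_rot": the turn, a rotation vector about the tool's x, y, z in degrees, a list of three; "linear": the shift along the tool's x, y, z in m, a list of three; "grip": the finger opening in m, from 0 to 0.0854. In form: [{"delta_rot": [rx, ry, rz], "linear": [x, y, z], "grip": grip}, ...]. A call has 1 to 10 rows; each row shifts and turns the commanded pose from where the row before left it, along the tool's axes as they then stand; what a row does not reach is not made up. A row lasts 1/10 s, in which the tool goes at most 50 mm and 8.59 degrees, less where a joint would pass 70% of its speed; a pose out of reach is approached as far as the arm can. A call with a gripper value outside its range is refused whole. The fingers move at their own pace and stop on an object; "newtons" is the grip in N (left out, the last holds). Time passes only in rows, so rows that do not move let the fingers close. It gives the time, the measured TCP pose, the force, the opening and the grip force at its end, in the units of the state.
- ctrl.get_obs(): the state, without advancing time (a new reading comes with each control period).
- ctrl.get_image(name): name is "side" or "top"; returns (picture, depth): 384x512x3 uint8, red, green, blue; 384x512 float32, m along the optical axis (not along the pixel's ray), 0 where there is no reading.
- ctrl.camera_info(name): a dict with "camera_matrix" (3x3 intrinsics, pixels), "distortion" ([k1, k2, p1, p2, k3] as OpenCV has them; the pictures are not rectified), "R" (3x3) and "t" (3): a world point X has camera coordinates R X + t. Camera axes: x right, y down, z forward; pixel columns grow to the right and rows downward; lengths in m; the calibration is good to about 2 mm. A picture is of the moment at which its call begins. camera_info takes no time and is no camera call.
- ctrl.finish_job(): hands the job in; it is judged then, once.
The state is a dict: "t": time; "q": joint angles; "dq": joint speeds; "effort": joint torques, N m; "tool_pos": TCP position; "tool_rot": TCP orientation; "contact_force": force on the tool from outside, world axes, zero at the start; "wrist_torque": the same for the moment, N m; "opening": finger opening in m; "grip_force": force on a finger pad.
Only numpy, scipy, OpenCV 4.12 (cv2) and the standard library are available. Lean on these libraries where they do the work, as an engineer would, in place of code of your own. Each camera call takes 0.05 s, during which the arm holds its last target. There are 200 camera calls.

TASK

Lock the lid of the larger of the two snap-lock boxes on the counter: flip its four side clips, one on each side, fully down against the walls and let go. Do not touch the smaller box; it stays unlocked.

Things in the scene. Friction and masses are not known exactly. Their poses are not given: they have to be found in the camera images.
- box: the larger snap-lock food box, milky plastic with a closed grey lid, fixed to the counter so that it cannot slide. Box 120 mm along its own x, 170 mm along its own y, 76 mm high; the lid (top 16 mm) overhangs the walls by 3 mm. Origin: centre of its underside, on the table; z up.
- box_front (a joint): front clip of the large box, hinged on the lid's edge on the box's own -x side: a grey flap 50 mm wide, 36 mm long, 4 mm thick. Hinge line: parallel to that side, 67 mm from the box's centre, 68 mm above the table. Angle in rad: 0 = flap sticks straight out level, negative = tips upward, 1.57 = hangs straight down along the wall (stop). Stays where it is left; light friction, about 0.6 N at its tip moves it, no spring.
- box_back (a joint): back clip of the large box, hinged on the lid's edge on the box's own +x side: a grey flap 50 mm wide, 36 mm long, 4 mm thick. Hinge line: parallel to that side, 67 mm from the box's centre, 68 mm above the table. Angle in rad: 0 = flap sticks straight out level, negative = tips upward, 1.57 = hangs straight down along the wall (stop). Stays where it is left; light friction, about 0.6 N at its tip moves it, no spring.
- box_left (a joint): left clip of the large box, hinged on the lid's edge on the box's own +y side: a grey flap 50 mm wide, 36 mm long, 4 mm thick. Hinge line: parallel to that side, 92 mm from the box's centre, 68 mm above the table. Angle in rad: 0 = flap sticks straight out level, negative = tips upward, 1.57 = hangs straight down along the wall (stop). Stays where it is left; light friction, about 0.6 N at its tip moves it, no spring.
- box_right (a joint): right clip of the large box, hinged on the lid's edge on the box's own -y side: a grey flap 50 mm wide, 36 mm long, 4 mm thick. Hinge line: parallel to that side, 92 mm from the box's centre, 68 mm above the table. Angle in rad: 0 = flap sticks straight out level, negative = tips upward, 1.57 = hangs straight down along the wall (stop). Stays where it is left; light friction, about 0.6 N at its tip moves it, no spring.
- smallbox: the smaller snap-lock box of the same make, its clips open too, to be left alone: 75 mm along its own x, 95 mm along its own y, 50 mm high; its 32 mm wide clips reach up to 70 mm from its centre along x and 80 mm along y. Origin: centre of its underside. Stands to the left or the right of the larger box.

How it is judged:
By the outcome, as a careful person would: the job done as asked, in the order asked, and still so for the second after the job is handed in, with the robot touching nothing.
It also fails if it takes over 51 s, if anything falls off the work surface, if the arm or the gripper's body presses on something with over 40 N, if the wrist force passes 120 N, or if a joint passes its speed limit or range.

## Working session

There is one attempt and no reset: what is moved stays moved. The work goes in short steps, Python scripts to look and compute and a tool call to move; the robot and the scene stay as the last step left them, time stands still between calls to the robot, and variables do not carry over. Pictures are saved under pics/ and viewed, at most 10 in all, crops included, and the job is handed in when it is done.

Besides the shell and the picture viewer there is one more tool, called after "Emit:" as name(argument=value, ...), one argument or row to a line, values as JSON. jog_arm: Moves the arm, as the interface text tells. Its arguments: {"type":"object","properties":{"steps":{"type":"array"},"newtons":{"type":"number"}},"required":["steps"]}

```bash
mkdir -p pics
python3 - <<'E'
from station import ctrl
import cv2,numpy as np
for n in("top","side"):
    im,d=ctrl.get_image(n); cv2.imwrite(f"pics/{n}0.png",im[...,::-1]); np.save(f"pics/{n}0.npy",d)
    c=ctrl.camera_info(n); print(n,c["camera_matrix"],c["distortion"],-np.array(c["R"]).T@np.array(c["t"]))
    print(np.array(c["R"]))
o=ctrl.get_obs();print(o)
E
```

```text
top [[386.45282968   0.         254.93022427]
 [  0.         386.45282968 191.91168323]
 [  0.           0.           1.        ]] [-0.00931626  0.          0.          0.          0.        ] [ 0.41244429 -0.00281111  0.81418041]
[[-0.00322874 -0.99991619 -0.0125372 ]
 [-0.98200634  0.00553771 -0.18876674]
 [ 0.18882035  0.01170213 -0.98194192]]
side [[428.16166304   0.         255.41987965]
 [  0.         428.16166304 191.36277459]
 [  0.           0.           1.        ]] [0.03983459 0.         0.         0.         0.        ] [0.16847541 0.63919576 0.57073424]
[[-8.40770323e-01 -5.41391953e-01  1.30347478e-04]
 [-2.96569376e-01  4.60364554e-01 -8.36726408e-01]
 [ 4.52936937e-01 -7.03533390e-01 -5.47621129e-01]]
{'t': 0.1, 'q': array([-1.43398722e+00,  5.33127720e-02,  1.61417600e+00, -2.80548666e-05,
        1.47598053e+00, -1.18946568e-01]), 'dq': array([ 8.30258465e-04, -1.22555326e-03, -4.10146784e-03, -6.67796030e-04,
        2.16455047e-05,  1.15681800e-03]), 'effort': array([-1.35657894e-03, -3.94906640e+01, -3.71364570e+01, -1.79342046e-04,
        3.90363566e-03,  2.25056795e-05]), 'tool_pos': array([ 0.15805753, -0.60409757,  0.23016082]), 'tool_rot': array([-3.11407926e+00, -4.00410932e-01,  7.01506274e-05]), 'contact_force': array([ 0.12376559,  0.40493843, -0.25091095]), 'wrist_torque': array([0.01078032, 0.02196784, 0.02127483]), 'grip_force': 0.0, 'opening': 0.0853767214327177}
```

View pics/top0.png

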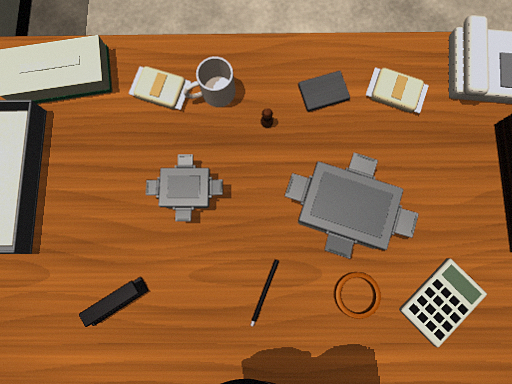

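View pics/side0.png

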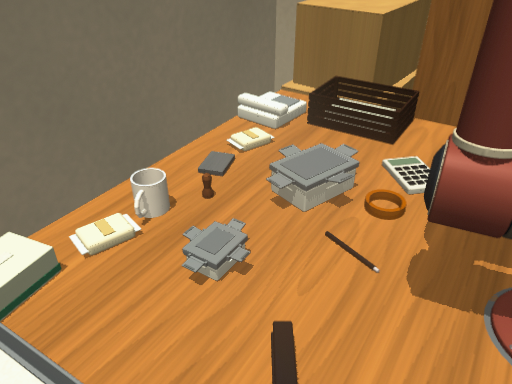

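The top view shows the large box's lid centred near (352,204), with clips at (363,166), (297,187), (407,222) and (340,245). The small box is at (184,188), to the left. The side view shows all the large box's clips sticking out slightly upward. Next I'll get the box pose and clip angles from depth.

```bash
cat > h.py <<'E'
import numpy as np,cv2
from station import ctrl
def cloud(n,d):
    c=ctrl.camera_info(n);K=np.array(c["camera_matrix"]);v,u=np.mgrid[:384,:512]
    p=cv2.undistortPoints(np.stack([u.ravel(),v.ravel()],1).astype(np.float64)[:,None],K,np.array(c["distortion"]))[:,0]
    X=np.c_[p,np.ones(len(p))]*d.ravel()[:,None]
    return ((X-np.array(c["t"]))@np.array(c["R"])).reshape(384,512,3)
E
python3 - <<'E'
from h import *
d=np.load("pics/top0.npy");P=cloud("top",d)
m=np.zeros((384,512),bool);m[145:265,280:425]=1
Z=P[...,2];print(np.median(Z[270:300,180:220]))
lid=m&(Z>.071)&(Z<.081)
k=cv2.morphologyEx(lid.astype(np.uint8),cv2.MORPH_OPEN,np.ones((31,31)))
q=P[k>0]; r=cv2.minAreaRect(q[:,:2].astype(np.float32)*1000);print(r,np.median(q[:,2]))
im=cv2.imread("pics/top0.png");hsv=cv2.cvtColor(im,cv2.COLOR_BGR2HSV)
c=np.array(r[0])/1000
bp=cv2.boxPoints(r)/1000;e=[bp[1]-bp[0],bp[2]-bp[1]];y=max(e,key=np.linalg.norm);y/=np.linalg.norm(y)
if y[1]<0:y=-y
x=np.array([y[1],-y[0]]);print("c",c,"x",x,"y",y,"yaw",np.degrees(np.arctan2(x[1],x[0])))
a=P[m&(Z>.03)];L=np.c_[(a[:,:2]-c)@np.c_[x,y],a[:,2]]
for n,i,s,h in(("front",0,-1,.067),("back",0,1,.067),("left",1,1,.092),("right",1,-1,.092)):
    w=L[(np.abs(L[:,1-i])<.02)&(s*L[:,i]>h+.004)&(s*L[:,i]<h+.045)]
    pf=np.polyfit(s*w[:,i]-h,w[:,2],1);print(n,len(w),(s*w[:,i]).max()-h,"angle",-np.arctan(pf[0]),pf[1],np.median(w[:,1-i]))
for n,(u,v) in dict(ring=(357,295),pen=(262,293)).items(): pass
E
```

```text
-0.0006275301106521528
((0.0, 0.0), (0.0, 0.0), 0.0) nan
c [0. 0.] x [nan nan] y [nan nan] yaw nan
  return _methods._mean(a, axis=axis, dtype=dtype,
  ret = ret.dtype.type(ret / rcount)
<stdin>:10: RuntimeWarning: invalid value encountered in divide
Traceback (most recent call last):
TypeError: expected non-empty vector for x
```

Run:
```python
from h import *
d=np.load("pics/top0.npy");P=cloud("top",d)
m=np.zeros((384,512),bool);m[145:265,280:425]=1
Z=P[...,2];print("lid mid",np.median(Z[190:215,340:365]),(d[145:265,280:425]==0).mean())
lid=m&(Z>.055)
k=lid.astype(np.uint8);k=cv2.morphologyEx(k,cv2.MORPH_CLOSE,np.ones((5,5)));k=cv2.morphologyEx(k,cv2.MORPH_OPEN,cv2.getStructuringElement(cv2.MORPH_ELLIPSE,(35,35)))
q=P[(k>0)&lid]; r=cv2.minAreaRect(q[:,:2].astype(np.float32)*1000);print(r,np.percentile(q[:,2],[2,50,98]))
c=np.array(r[0])/1000
bp=cv2.boxPoints(r)/1000;e=[bp[1]-bp[0],bp[2]-bp[1]];y=max(e,key=np.linalg.norm);y/=np.linalg.norm(y)
if y[1]<0:y=-y
x=np.array([y[1],-y[0]]);print("c",c,"x",x,"y",y,"yaw",np.degrees(np.arctan2(x[1],x[0])))
a=P[m&(Z>.03)];L=np.c_[(a[:,:2]-c)@np.c_[x,y],a[:,2]]
for n,i,s,h in(("front",0,-1,.067),("back",0,1,.067),("left",1,1,.092),("right",1,-1,.092)):
    w=L[(np.abs(L[:,1-i])<.02)&(s*L[:,i]>h+.004)&(s*L[:,i]<h+.045)]
    if len(w)<9:print(n,len(w));continue
    pf=np.polyfit(s*w[:,i]-h,w[:,2],1);print(n,len(w),(s*w[:,i]).max()-h,"angle",-np.arctan(pf[0]),pf[1])
    w=L[(s*L[:,i]>h+.008)&(s*L[:,i]<h+.045)&(np.abs(L[:,1-i])<.05)];print("  centre",w[:,1-i].min(),w[:,1-i].max())
```

```text
lid mid 0.07702231725952267 0.0051149425287356325
((521.4677734375, -131.90280151367188), (169.60055541992188, 292.299072265625), 10.058931350708008) [0.06864164 0.07605172 0.07936709]
c [ 0.52146777 -0.1319028 ] x [0.9846287 0.1746609] y [-0.1746609  0.9846287] yaw 10.058925
front 196 0.030625091739679894 angle -0.17511342797721086 0.0759135169532038
  centre -0.03392715252527627 0.022225291308738026
back 154 0.028630156681599267 angle 0.026146360901304826 0.0754600858046951
  centre -0.03958061296307252 0.049875270024162505
left 0
right 427 0.04494340072902997 angle 0.04396074867389197 0.0775136298814674
  centre -0.04987716739738028 0.04976821495917119
```

Run:
```python
from h import *
d=np.load("pics/top0.npy");P=cloud("top",d)
im=cv2.imread("pics/top0.png");hsv=cv2.cvtColor(im,cv2.COLOR_BGR2HSV)
m=np.zeros((384,512),np.uint8);m[140:265,275:430]=1
g=((hsv[...,1]<40)&(m>0)).astype(np.uint8)
k=cv2.morphologyEx(g,cv2.MORPH_OPEN,cv2.getStructuringElement(cv2.MORPH_ELLIPSE,(41,41)))
c=ctrl.camera_info("top");K=np.array(c["camera_matrix"]);R=np.array(c["R"]);o=-R.T@np.array(c["t"])
def ray(px,z):
    p=cv2.undistortPoints(np.array(px,float).reshape(-1,1,2),K,np.array(c["distortion"]))[:,0]
    D=np.c_[p,np.ones(len(p))]@R;return o+D*((z-o[2])/D[:,2])[:,None]
ct=max(cv2.findContours(k,0,cv2.CHAIN_APPROX_NONE)[0],key=len)
r=cv2.minAreaRect((ray(ct,.076)[:,:2]*1000).astype(np.float32));print("lid",r)
cc=np.array(r[0])/1000
full=max(cv2.findContours(g,0,cv2.CHAIN_APPROX_NONE)[0],key=len)
r2=cv2.minAreaRect((ray(full,.076)[:,:2]*1000).astype(np.float32));print("full",r2)
for name,rr in(("lid",r),("full",r2)):
    print(cv2.boxPoints(rr))
np.save("pics/g.npy",g)
t=cv2.subtract(g,cv2.dilate(k,np.ones((3,3))));n,lab,st,ce=cv2.connectedComponentsWithStats(t)
for i in range(1,n):
    if st[i,4]>80:
        q=P[lab==i];print(st[i],ce[i],"ray.08",ray(ce[i],.08)[0][:2],"cloud med",np.median(q,0),np.percentile(q[:,2],[5,25,50,75,95]))
big=cv2.resize(im[130:280,270:440],None,fx=4.5,fy=4,interpolation=cv2.INTER_CUBIC);cv2.imwrite("pics/crop.png",big)
```

```text
lid ((528.0966796875, -177.88916015625), (193.47885131835938, 150.19448852539062), 89.644287109375)
full ((528.2030639648438, -179.28038024902344), (208.58143615722656, 211.485595703125), 25.75174331665039)
[[ 452.4003  -274.1605 ]
 [ 602.5919  -275.09296]
 [ 603.7931   -81.61783]
 [ 453.60144  -80.68536]]
[[ 388.32764  -129.35089 ]
 [ 480.21228  -319.8328  ]
 [ 668.0785   -229.20987 ]
 [ 576.19385   -38.727966]]
[349 153  28  21 311] [363.10610932 162.07717042] ray.08 [ 0.61192266 -0.20611237] cloud med [ 0.61389077 -0.20788195  0.07284574] [0.07003185 0.07155903 0.07284574 0.07410375 0.07615931]
[285 174  22  27 319] [294.39184953 186.37304075] ray.08 [ 0.56411953 -0.07056812] cloud med [ 0.56708331 -0.07130492  0.06827561] [0.06604078 0.06739824 0.06827561 0.06917826 0.07056575]
[396 209  22  29 367] [407.8719346  223.13623978] ray.08 [ 0.49161806 -0.28425217] cloud med [ 0.49200927 -0.28706362  0.07305019] [0.07033252 0.07189949 0.07305019 0.07456442 0.07680869]
[325 237  28  22 290] [338.19310345 248.31034483] ray.08 [ 0.44488102 -0.15009642] cloud med [ 0.44553123 -0.15029808  0.07759411] [0.07322775 0.07530092 0.07759411 0.07933586 0.08148593]
[361 239  29  11  82] [379.58536585 245.43902439] ray.08 [ 0.44987545 -0.22798812] cloud med [ 0.45082369 -0.23341918  0.07469936] [0.01597556 0.06988547 0.07469936 0.07557533 0.07743288]
```

View pics/crop.png

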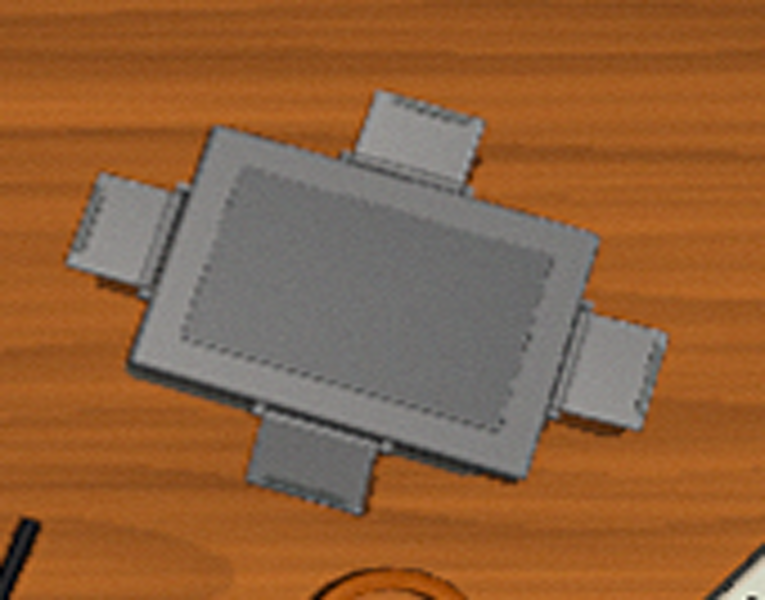

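Averaging the opposite clips puts the box centre at about (0.528, -0.178) with a yaw of about -18.6°. All four clips stick out roughly level or slightly up. I'll close the fingers, align the tool with the box and head for the right clip.

Emit:
jog_arm(
  steps=[
    {"delta_rot":[0,0,6.65],"linear":[0,0,0],"grip":0},
    {"delta_rot":[0,0,6.65],"linear":[0,0,0],"grip":0},
    {"delta_rot":[0,0,6.65],"linear":[0,0,0],"grip":0},
    {"delta_rot":[0,0,6.65],"linear":[0,0,0],"grip":0},
    {"delta_rot":[0,0,6.65],"linear":[0,0,0],"grip":0},
    {"delta_rot":[0,0,0],"linear":[0.015,-0.028,0],"grip":0},
    {"delta_rot":[0,0,0],"linear":[0.015,-0.028,0],"grip":0},
    {"delta_rot":[0,0,0],"linear":[0.015,-0.028,0],"grip":0},
    {"delta_rot":[0,0,0],"linear":[0.015,-0.028,0],"grip":0},
    {"delta_rot":[0,0,0],"linear":[0.015,-0.028,0],"grip":0},
  ],
  newtons=20,
)

```text
t: 1.1
tool_pos: [0.2745, -0.4946, 0.2307]
tool_rot: [-3.099, 0.508, 0.001]
contact_force: [0.4, -0.0, -1.1]
opening: 0.0001
grip_force: 0.0
```

Emit:
jog_arm(
  steps=[
    {"delta_rot":[0,0,0],"linear":[0.014,-0.0262,0.011],"grip":0},
    {"delta_rot":[0,0,0],"linear":[0.014,-0.0262,0.011],"grip":0},
    {"delta_rot":[0,0,0],"linear":[0.014,-0.0262,0.011],"grip":0},
    {"delta_rot":[0,0,0],"linear":[0.014,-0.0262,0.011],"grip":0},
    {"delta_rot":[0,0,0],"linear":[0.014,-0.0262,0.011],"grip":0},
    {"delta_rot":[0,0,0],"linear":[0.014,-0.0262,0.011],"grip":0},
    {"delta_rot":[0,0,0],"linear":[0.014,-0.0262,0.011],"grip":0},
    {"delta_rot":[0,0,0],"linear":[0.014,-0.0262,0.011],"grip":0},
    {"delta_rot":[0,0,0],"linear":[0.014,-0.0262,0.011],"grip":0},
    {"delta_rot":[0,0,0],"linear":[0.014,-0.0262,0.011],"grip":0},
  ],
)

```text
t: 2.1
tool_pos: [0.4906, -0.291, 0.1204]
tool_rot: [-3.1, 0.507, 0.001]
contact_force: [0.4, -1.2, -0.1]
opening: 0.0
grip_force: 0.0
```

```bash
cat >> h.py <<'E'
from scipy.spatial.transform import Rotation as Ro
C=np.array([.5282,-.178]);A=np.radians(-18.6);EX=np.array([np.cos(A),np.sin(A)]);EY=np.array([-EX[1],EX[0]])
def st():
    o=ctrl.get_obs();p=o["tool_pos"];e=p[:2]-C;T=Ro.from_rotvec(o["tool_rot"]).as_matrix()
    print("t",round(o["t"],2),"box xy",(np.array([e@EX,e@EY])*1000).round(1),"z",(p[2]*1000).round(1),"theta",np.degrees(np.arctan2(T[1,0],T[0,0])).round(2),"zax",T[:,2].round(3),"F",o["contact_force"].round(1),"open",round(o["opening"],4))
E
python3 - <<'E'
from h import *
st();im,d=ctrl.get_image("side");cv2.imwrite("pics/s1.png",cv2.resize(im[90:260,220:440,::-1],None,fx=3,fy=3))
E
```

```text
t 2.1 box xy [   0.4 -119.1] z 120.4 theta -18.59 zax [-0.001  0.    -1.   ] F [ 0.4 -1.2 -0.1] open 0.0
```

View pics/s1.png

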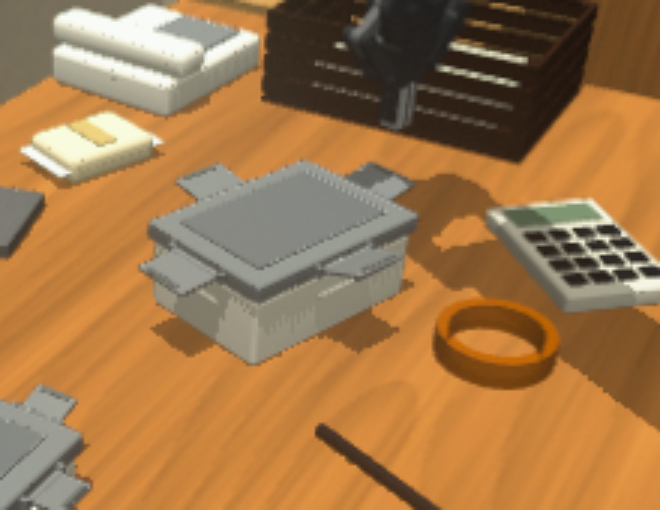

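The fingertips (crop ≈(398,120)) hang above the right clip (crop ≈(380,178)), clear of the lid. Now I'll descend and push in.

Emit:
jog_arm(
  steps=[
    {"delta_rot":[0,0,0],"linear":[0,0,0.012],"grip":0},
    {"delta_rot":[0,0,0],"linear":[0,0,0.012],"grip":0},
    {"delta_rot":[0,0,0],"linear":[0,0,0.012],"grip":0},
    {"delta_rot":[0,0,0],"linear":[0,0,0.012],"grip":0},
    {"delta_rot":[0,0,0],"linear":[0,0,0.012],"grip":0},
    {"delta_rot":[0,0,0],"linear":[0,0,0.012],"grip":0},
    {"delta_rot":[0,0,0],"linear":[0,0,0.012],"grip":0},
    {"delta_rot":[0,0,0],"linear":[0,0,0],"grip":0},
  ],
)

```text
t: 2.95
tool_pos: [0.4887, -0.2913, 0.0348]
tool_rot: [-3.098, 0.508, 0.005]
contact_force: [-0.3, -0.5, -0.6]
opening: -0.0003
grip_force: 0.0
```

Emit:
jog_arm(
  steps=[
    {"delta_rot":[0,0,0],"linear":[0,-0.002,0],"grip":0},
    {"delta_rot":[0,0,0],"linear":[0,-0.002,0],"grip":0},
    {"delta_rot":[0,0,0],"linear":[0,-0.002,0],"grip":0},
    {"delta_rot":[0,0,0],"linear":[0,-0.002,0],"grip":0},
    {"delta_rot":[0,0,0],"linear":[0,0,0],"grip":0},
  ],
)

```text
t: 3.45
tool_pos: [0.4931, -0.2845, 0.0378]
tool_rot: [3.1, -0.507, 0.002]
contact_force: [0.4, -0.4, -0.5]
opening: 0.0001
grip_force: 0.2
```

Run:
```python
from h import *
st()
```

```text
t 3.45 box xy [   0.7 -112.1] z 37.8 theta -18.58 zax [ 0.001 -0.    -1.   ] F [ 0.4 -0.4 -0.5] open 0.0001
```

Emit:
jog_arm(
  steps=[
    {"delta_rot":[0,0,0],"linear":[0,-0.001,0],"grip":0},
    {"delta_rot":[0,0,0],"linear":[0,-0.001,0],"grip":0},
    {"delta_rot":[0,0,0],"linear":[0,-0.001,0],"grip":0},
    {"delta_rot":[0,0,0],"linear":[0,0,0],"grip":0},
  ],
)

```text
t: 3.85
tool_pos: [0.4937, -0.2816, 0.0373]
tool_rot: [-3.1, 0.507, -0.0]
contact_force: [0.9, -0.7, -0.3]
opening: 0.0001
grip_force: 0.3
```

Emit:
jog_arm(
  steps=[
    {"delta_rot":[0,0,0],"linear":[0,-0.001,0],"grip":0},
    {"delta_rot":[0,0,0],"linear":[0,-0.001,0],"grip":0},
    {"delta_rot":[0,0,0],"linear":[0,0,0],"grip":0},
  ],
)

```text
t: 4.15
tool_pos: [0.4941, -0.2801, 0.0372]
tool_rot: [3.1, -0.507, -0.0]
contact_force: [-0.4, -3.2, -1.1]
opening: -0.0001
grip_force: 1.5
```

Run:
```python
from h import *
st();im,d=ctrl.get_image("top");cv2.imwrite("pics/t2.png",cv2.resize(im[140:270,270:440,::-1],None,fx=4,fy=4))
```

```text
t 4.15 box xy [   0.2 -107.7] z 37.2 theta -18.59 zax [-0.    -0.001 -1.   ] F [-0.4 -3.2 -1.1] open -0.0001
```

View pics/t2.png

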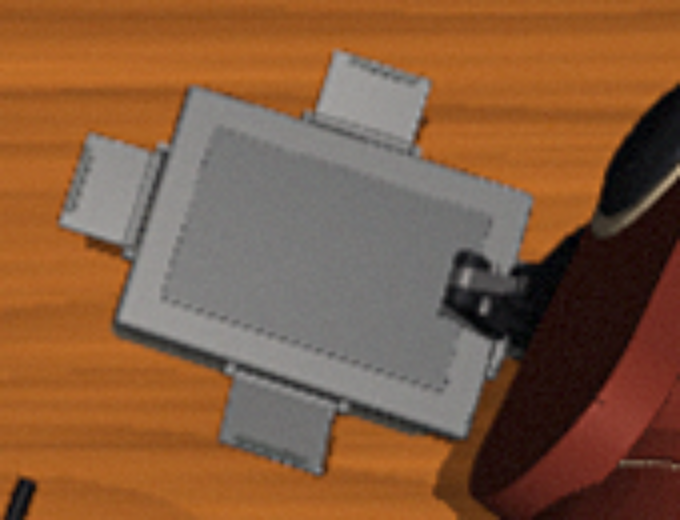

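The right clip is hidden under the gripper. The inward force is rising at the predicted position, so I'll press a little more.

Emit:
jog_arm(
  steps=[
    {"delta_rot":[0,0,0],"linear":[0,-0.001,0],"grip":0},
    {"delta_rot":[0,0,0],"linear":[0,0,0],"grip":0},
  ],
)

```text
t: 4.4
tool_pos: [0.4941, -0.28, 0.0372]
tool_rot: [3.098, -0.507, -0.001]
contact_force: [-2.3, -6.2, -1.8]
opening: -0.0003
grip_force: 3.3
```

Emit:
jog_arm(
  steps=[
    {"delta_rot":[0,0,0],"linear":[0,-0.001,0],"grip":0},
    {"delta_rot":[0,0,0],"linear":[0,0,0],"grip":0},
  ],
)

```text
t: 4.6
tool_pos: [0.4941, -0.28, 0.0373]
tool_rot: [3.096, -0.506, -0.001]
contact_force: [-2.9, -10.0, -3.2]
opening: -0.0003
grip_force: 5.0
```

Emit:
jog_arm(
  steps=[
    {"delta_rot":[0,0,0],"linear":[0,0.007,0],"grip":0},
    {"delta_rot":[0,0,0],"linear":[0,0.008,0],"grip":0},
    {"delta_rot":[0,0,0],"linear":[0,0,-0.032],"grip":0},
    {"delta_rot":[0,0,0],"linear":[0,0,-0.032],"grip":0},
    {"delta_rot":[0,0,0],"linear":[0,0,-0.032],"grip":0},
    {"delta_rot":[0,0,0],"linear":[0.023,-0.03,0],"grip":0},
    {"delta_rot":[0,0,0],"linear":[0.023,-0.03,0],"grip":0},
    {"delta_rot":[0,0,0],"linear":[0.023,-0.03,0],"grip":0},
    {"delta_rot":[0,0,0],"linear":[0.023,-0.03,0],"grip":0},
    {"delta_rot":[0,0,0],"linear":[0,0,0],"grip":0},
  ],
)

```text
t: 5.6
tool_pos: [0.6183, -0.2051, 0.1334]
tool_rot: [-3.1, 0.501, -0.002]
contact_force: [-0.6, -0.2, 0.4]
opening: -0.0001
grip_force: 0.0
```

Run:
```python
from h import *
st()
```

```text
t 5.6 box xy [94.  3.] z 133.4 theta -18.37 zax [ 0.001  0.002 -1.   ] F [-0.6 -0.2  0.4] open -0.0001
```

Emit:
jog_arm(
  steps=[
    {"delta_rot":[0,0,0],"linear":[0,0.001,0.014],"grip":0},
    {"delta_rot":[0,0,0],"linear":[0,0.001,0.014],"grip":0},
    {"delta_rot":[0,0,0],"linear":[0,0,0.014],"grip":0},
    {"delta_rot":[0,0,0],"linear":[0,0,0.014],"grip":0},
    {"delta_rot":[0,0,0],"linear":[0,0,0.014],"grip":0},
    {"delta_rot":[0,0,0],"linear":[0,0,0.014],"grip":0},
    {"delta_rot":[0,0,0],"linear":[0,0,0.014],"grip":0},
    {"delta_rot":[0,0,0],"linear":[0,0,0],"grip":0},
    {"delta_rot":[0,0,0],"linear":[0,0,0],"grip":0},
  ],
)

```text
t: 6.5
tool_pos: [0.6144, -0.2094, 0.0344]
tool_rot: [-3.1, 0.507, 0.003]
contact_force: [0.2, -0.2, 0.8]
opening: -0.0001
grip_force: 0.0
```

Emit:
jog_arm(
  steps=[
    {"delta_rot":[0,0,0],"linear":[-0.002,0,0],"grip":0},
    {"delta_rot":[0,0,0],"linear":[-0.002,0,0],"grip":0},
    {"delta_rot":[0,0,0],"linear":[-0.002,0,0],"grip":0},
    {"delta_rot":[0,0,0],"linear":[-0.002,0,0],"grip":0},
    {"delta_rot":[0,0,0],"linear":[-0.002,0,0],"grip":0},
    {"delta_rot":[0,0,0],"linear":[0,0,0],"grip":0},
  ],
)

```text
t: 7.1
tool_pos: [0.6053, -0.2064, 0.0355]
tool_rot: [3.1, -0.508, 0.0]
contact_force: [0.2, -0.5, 0.5]
opening: 0.0002
grip_force: 0.1
```

Emit:
jog_arm(
  steps=[
    {"delta_rot":[0,0,0],"linear":[-0.001,0,0],"grip":0},
    {"delta_rot":[0,0,0],"linear":[-0.001,0,0],"grip":0},
    {"delta_rot":[0,0,0],"linear":[-0.001,0,0],"grip":0},
    {"delta_rot":[0,0,0],"linear":[0,0,0],"grip":0},
  ],
)

```text
t: 7.5
tool_pos: [0.6053, -0.2065, 0.0357]
tool_rot: [3.099, -0.508, 0.012]
contact_force: [11.0, -2.6, -7.5]
opening: 0.0
grip_force: 5.7
```

Run:
```python
from h import *
st()
```

```text
t 7.5 box xy [82.2 -2.4] z 35.7 theta -18.61 zax [ 0.008 -0.003 -1.   ] F [11.  -2.6 -7.5] open 0.0
```

Emit:
jog_arm(
  steps=[
    {"delta_rot":[0,0,0],"linear":[0.007,0,0],"grip":0},
    {"delta_rot":[0,0,0],"linear":[0.008,0,0],"grip":0},
    {"delta_rot":[0,0,0],"linear":[0,0,-0.032],"grip":0},
    {"delta_rot":[0,0,0],"linear":[0,0,-0.032],"grip":0},
    {"delta_rot":[0,0,0],"linear":[0,0,-0.032],"grip":0},
    {"delta_rot":[0,0,0],"linear":[-0.0235,-0.031,0],"grip":0},
    {"delta_rot":[0,0,0],"linear":[-0.0235,-0.031,0],"grip":0},
    {"delta_rot":[0,0,0],"linear":[-0.0235,-0.031,0],"grip":0},
    {"delta_rot":[0,0,0],"linear":[-0.0235,-0.031,0],"grip":0},
    {"delta_rot":[0,0,0],"linear":[0,0,0],"grip":0},
  ],
)

```text
t: 8.5
tool_pos: [0.5657, -0.0592, 0.1308]
tool_rot: [-3.1, 0.501, 0.004]
contact_force: [0.1, 1.1, -0.5]
opening: 0.0
grip_force: 0.0
```

Run:
```python
from h import *
st()
```

```text
t 8.5 box xy [ -2.3 124.5] z 130.8 theta -18.36 zax [-0.002  0.002 -1.   ] F [ 0.1  1.1 -0.5] open 0.0
```

Emit:
jog_arm(
  steps=[
    {"delta_rot":[0,0,0],"linear":[0,0.001,0.0135],"grip":0},
    {"delta_rot":[0,0,0],"linear":[0,0,0.0135],"grip":0},
    {"delta_rot":[0,0,0],"linear":[0,0,0.0135],"grip":0},
    {"delta_rot":[0,0,0],"linear":[0,0,0.0135],"grip":0},
    {"delta_rot":[0,0,0],"linear":[0,0,0.0135],"grip":0},
    {"delta_rot":[0,0,0],"linear":[0,0,0.0135],"grip":0},
    {"delta_rot":[0,0,0],"linear":[0,0,0.0135],"grip":0},
    {"delta_rot":[0,0,0],"linear":[0,0,0],"grip":0},
    {"delta_rot":[0,0,0],"linear":[0,0,0],"grip":0},
  ],
)

```text
t: 9.4
tool_pos: [0.5666, -0.0637, 0.0362]
tool_rot: [-3.1, 0.507, 0.002]
contact_force: [0.3, -0.3, 0.4]
opening: 0.0
grip_force: 0.0
```

Emit:
jog_arm(
  steps=[
    {"delta_rot":[0,0,0],"linear":[0,0.002,0],"grip":0},
    {"delta_rot":[0,0,0],"linear":[0,0.002,0],"grip":0},
    {"delta_rot":[0,0,0],"linear":[0,0.002,0],"grip":0},
    {"delta_rot":[0,0,0],"linear":[0,0.002,0],"grip":0},
    {"delta_rot":[0,0,0],"linear":[0,0.002,0],"grip":0},
    {"delta_rot":[0,0,0],"linear":[0,0,0],"grip":0},
  ],
)

```text
t: 10.0
tool_pos: [0.5637, -0.0736, 0.0369]
tool_rot: [3.1, -0.508, 0.0]
contact_force: [1.0, -0.7, 0.2]
opening: -0.0003
grip_force: 0.2
```

Emit:
jog_arm(
  steps=[
    {"delta_rot":[0,0,0],"linear":[0,0.001,0],"grip":0},
    {"delta_rot":[0,0,0],"linear":[0,0.001,0],"grip":0},
    {"delta_rot":[0,0,0],"linear":[0,0.001,0],"grip":0},
    {"delta_rot":[0,0,0],"linear":[0,0,0],"grip":0},
  ],
)

```text
t: 10.4
tool_pos: [0.5629, -0.0755, 0.0367]
tool_rot: [-3.099, 0.508, -0.0]
contact_force: [2.3, 4.4, -1.5]
opening: -0.0003
grip_force: 2.3
```

Run:
```python
from h import *
st()
```

```text
t 10.4 box xy [  0.2 108.2] z 36.7 theta -18.6 zax [ 0.     0.001 -1.   ] F [ 2.3  4.4 -1.5] open -0.0003
```

Emit:
jog_arm(
  steps=[
    {"delta_rot":[0,0,0],"linear":[0,0.001,0],"grip":0},
    {"delta_rot":[0,0,0],"linear":[0,0.001,0],"grip":0},
    {"delta_rot":[0,0,0],"linear":[0,0,0],"grip":0},
  ],
)

```text
t: 10.7
tool_pos: [0.5629, -0.0756, 0.0368]
tool_rot: [-3.095, 0.507, -0.002]
contact_force: [4.9, 10.9, -1.7]
opening: 0.0
grip_force: 5.7
```

Emit:
jog_arm(
  steps=[
    {"delta_rot":[0,0,0],"linear":[0,-0.008,0],"grip":0},
    {"delta_rot":[0,0,0],"linear":[0,-0.008,0],"grip":0},
    {"delta_rot":[0,0,0],"linear":[0,0,-0.032],"grip":0},
    {"delta_rot":[0,0,0],"linear":[0,0,-0.032],"grip":0},
    {"delta_rot":[0,0,0],"linear":[0,0,-0.032],"grip":0},
    {"delta_rot":[0,0,0],"linear":[-0.0235,0.03,0],"grip":0},
    {"delta_rot":[0,0,0],"linear":[-0.0235,0.03,0],"grip":0},
    {"delta_rot":[0,0,0],"linear":[-0.0235,0.03,0],"grip":0},
    {"delta_rot":[0,0,0],"linear":[-0.0235,0.03,0],"grip":0},
    {"delta_rot":[0,0,0],"linear":[0,0,0],"grip":0},
  ],
)

```text
t: 11.7
tool_pos: [0.4371, -0.1481, 0.1323]
tool_rot: [3.098, -0.513, -0.003]
contact_force: [0.2, 0.1, -0.2]
opening: -0.0001
grip_force: 0.0
```

Run:
```python
from h import *
st();im,d=ctrl.get_image("side");cv2.imwrite("pics/s3.png",cv2.resize(im[110:230,240:400,::-1],None,fx=4,fy=4))
```

```text
t 11.7 box xy [-95.9  -0.7] z 132.3 theta -18.8 zax [-0.002 -0.001 -1.   ] F [ 0.2  0.1 -0.2] open -0.0001
```

View pics/s3.png

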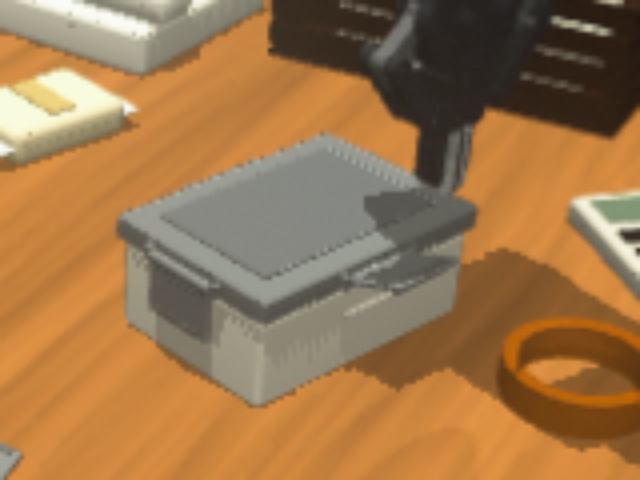

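The left clip (crop ≈(180,295)) hangs flat against its wall. The right and back clips no longer stick out. The front clip (crop ≈(405,270)) is the last one up, and the fingers are over it.

Emit:
jog_arm(
  steps=[
    {"delta_rot":[0,0,0],"linear":[0,0,0.0135],"grip":0},
    {"delta_rot":[0,0,0],"linear":[0,0,0.0135],"grip":0},
    {"delta_rot":[0,0,0],"linear":[0,0,0.0135],"grip":0},
    {"delta_rot":[0,0,0],"linear":[0,0,0.0135],"grip":0},
    {"delta_rot":[0,0,0],"linear":[0,0,0.0135],"grip":0},
    {"delta_rot":[0,0,0],"linear":[0,0,0.0135],"grip":0},
    {"delta_rot":[0,0,0],"linear":[0,0,0.0135],"grip":0},
    {"delta_rot":[0,0,0],"linear":[0,0,0],"grip":0},
    {"delta_rot":[0,0,0],"linear":[0,0,0],"grip":0},
  ],
)

```text
t: 12.65
tool_pos: [0.4396, -0.1465, 0.0377]
tool_rot: [-3.1, 0.508, 0.002]
contact_force: [0.8, 0.3, -0.2]
opening: -0.0001
grip_force: 0.0
```

Emit:
jog_arm(
  steps=[
    {"delta_rot":[0,0,0],"linear":[0.002,0,0],"grip":0},
    {"delta_rot":[0,0,0],"linear":[0.002,0,0],"grip":0},
    {"delta_rot":[0,0,0],"linear":[0.002,0,0],"grip":0},
    {"delta_rot":[0,0,0],"linear":[0.002,0,0],"grip":0},
    {"delta_rot":[0,0,0],"linear":[0.002,0,0],"grip":0},
    {"delta_rot":[0,0,0],"linear":[0,0,0],"grip":0},
  ],
)

```text
t: 13.25
tool_pos: [0.4498, -0.1499, 0.0385]
tool_rot: [3.1, -0.507, 0.001]
contact_force: [-0.1, 0.4, 0.3]
opening: 0.0002
grip_force: 0.0
```

Emit:
jog_arm(
  steps=[
    {"delta_rot":[0,0,0],"linear":[0.001,0,0],"grip":0},
    {"delta_rot":[0,0,0],"linear":[0.001,0,0],"grip":0},
    {"delta_rot":[0,0,0],"linear":[0.001,0,0],"grip":0},
    {"delta_rot":[0,0,0],"linear":[0,0,0],"grip":0},
  ],
)

```text
t: 13.65
tool_pos: [0.4523, -0.1507, 0.0383]
tool_rot: [-3.1, 0.508, -0.0]
contact_force: [-0.0, -0.5, -0.1]
opening: 0.0002
grip_force: 0.3
```

Run:
```python
from h import *
st()
```

```text
t 13.65 box xy [-80.6   1.6] z 38.3 theta -18.59 zax [ 0.  0. -1.] F [-0.  -0.5 -0.1] open 0.0002
```

Emit:
jog_arm(
  steps=[
    {"delta_rot":[0,0,0],"linear":[0.001,0,0],"grip":0},
    {"delta_rot":[0,0,0],"linear":[0.001,0,0],"grip":0},
    {"delta_rot":[0,0,0],"linear":[0,0,0],"grip":0},
  ],
)

```text
t: 13.95
tool_pos: [0.4542, -0.1514, 0.0383]
tool_rot: [-3.1, 0.508, -0.0]
contact_force: [-0.4, 1.3, 0.4]
opening: -0.0004
grip_force: 0.3
```

Emit:
jog_arm(
  steps=[
    {"delta_rot":[0,0,0],"linear":[0.001,0,0],"grip":0},
    {"delta_rot":[0,0,0],"linear":[0.001,0,0],"grip":0},
    {"delta_rot":[0,0,0],"linear":[0,0,0],"grip":0},
  ],
)

```text
t: 14.25
tool_pos: [0.4549, -0.1516, 0.0382]
tool_rot: [-3.1, 0.507, 0.006]
contact_force: [-5.3, 2.7, 4.4]
opening: -0.0
grip_force: 3.3
```

Run:
```python
from h import *
st()
```

```text
t 14.25 box xy [-77.9   1.6] z 38.2 theta -18.58 zax [-0.004  0.001 -1.   ] F [-5.3  2.7  4.4] open -0.0
```

The front and back stops average 80.05 mm, against an expected 67+2+11 = 80. That means both clips are on their stops and the centre estimate was about 2 mm off. I'll give a final press, then retreat and look.

Emit:
jog_arm(
  steps=[
    {"delta_rot":[0,0,0],"linear":[0.0015,0,0],"grip":0},
    {"delta_rot":[0,0,0],"linear":[0,0,0],"grip":0},
    {"delta_rot":[0,0,0],"linear":[-0.009,0,0],"grip":0},
    {"delta_rot":[0,0,0],"linear":[-0.009,0,0],"grip":0},
    {"delta_rot":[0,0,0],"linear":[0,0,-0.04],"grip":0},
    {"delta_rot":[0,0,0],"linear":[0,0,-0.04],"grip":0},
    {"delta_rot":[0,0,0],"linear":[0,0,-0.04],"grip":0},
    {"delta_rot":[0,0,0],"linear":[0,0,-0.04],"grip":0},
    {"delta_rot":[0,0,0],"linear":[0,0,0],"grip":0},
  ],
)

```text
t: 15.15
tool_pos: [0.4436, -0.1484, 0.2059]
tool_rot: [3.096, -0.507, 0.021]
contact_force: [0.1, 0.0, -0.2]
opening: 0.0002
grip_force: 0.0
```

Emit:
jog_arm(
  steps=[
    {"delta_rot":[0,0,0],"linear":[-0.006,0.03,0],"grip":0},
    {"delta_rot":[0,0,0],"linear":[-0.006,0.03,0],"grip":0},
    {"delta_rot":[0,0,0],"linear":[-0.006,0.03,0],"grip":0},
    {"delta_rot":[0,0,0],"linear":[-0.006,0.03,0],"grip":0},
    {"delta_rot":[0,0,0],"linear":[0,0.03,0],"grip":0},
    {"delta_rot":[0,0,0],"linear":[0,0.03,0],"grip":0},
    {"delta_rot":[0,0,0],"linear":[0,0.03,0],"grip":0},
    {"delta_rot":[0,0,0],"linear":[0,0.03,0],"grip":0},
    {"delta_rot":[0,0,0],"linear":[0,0.03,0],"grip":0},
    {"delta_rot":[0,0,0],"linear":[0,0,0],"grip":0},
  ],
)

```text
t: 16.15
tool_pos: [0.3302, -0.3972, 0.1977]
tool_rot: [3.099, -0.513, -0.0]
contact_force: [0.3, -0.5, -0.6]
opening: -0.0004
grip_force: 0.0
```

Run:
```python
from h import *
st();a,_=ctrl.get_image("side");b,_=ctrl.get_image("top")
f=lambda i:cv2.resize(i[...,::-1],(400,330),interpolation=cv2.INTER_CUBIC)
cv2.imwrite("pics/fin.png",np.hstack([f(a[110:242,240:400]),f(b[140:272,270:430])]))
```

```text
t 16.15 box xy [-117.8 -270.9] z 197.7 theta -18.8 zax [-0.    -0.001 -1.   ] F [ 0.3 -0.5 -0.6] open -0.0004
```

View pics/fin.png

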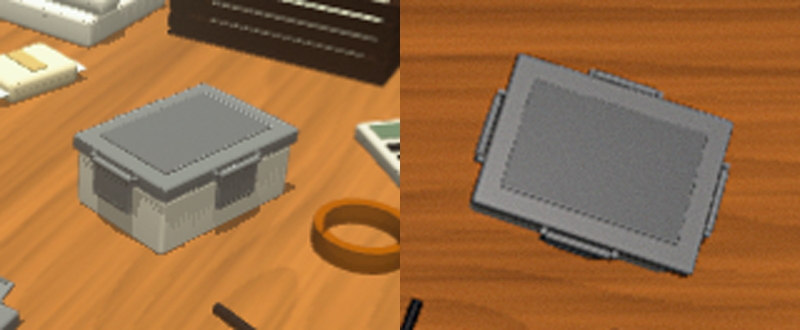

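In the side view (left half), the left clip at (115,190) and the front clip at (238,185) lie flat on the walls. In the top view (right half), all four sides show only thin hinge strips, and the arm is clear of everything.

```bash
python3 -c "
from station import ctrl
print(ctrl.finish_job())"
```

```text
the job is handed in; nothing more can be done
None
```

All four clips of the larger box are pressed down to their stops and let go, the smaller box was not touched, and the job was handed in at about 16 s of the 51 s limit; no verdict came back.

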